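Flip the cap sample flag from red to green

ROBOT

A 6-joint arm with a two-finger parallel gripper is mounted at the origin on the work surface. World frame = base frame: x ahead of the robot, y to its left, z up, the work surface at z = 0. Lengths are in m, angles in rad, forces in N, time in s.
With the tool pointing down it reaches from about 0.35 to 0.85 m from the base axis. Payload 8.1 kg.
Tool frame: the origin (TCP) lies on the mounting face of the last link; the fingertips stand 186 mm ahead of it and the grasp point (between the pads) lies 167 mm ahead of it; z points along the fingers, y is the line along which they close (so a half turn about z gives the same grasp; the last joint's range is limited). The gripper opens to 93 mm and grips with 3 to 60 N. Pads are 15 mm wide; open, the fingers measure 128 mm over their backs; the gripper's body (75 mm by 188 mm) begins 65 mm behind the grasp point.
Start: joints at [1.133, 0.13, 1.488, -0, 1.523, -0.085], TCP at [0.207, 0.563, 0.405] pointing down, gripper open.
Joint ranges: [-2.96, 2.96], [-0.89, 2.26], [0.02, 2.5], [-1.34, 4.48], [0, 2.73], [-2.66, 2.66]. Speed limits (rad/s): [2.39, 2.39, 2.79, 3.14, 3.14, 3.14].

INTERFACE

Orientations are given as a rotation vector (axis times angle).
In Python, from plant import read_state, read_camera, camera_params, close_job gives the robot as it stands. The module is installed in compiled form; this text tells all that it offers.
- The arm moves only by the tool servo_tool, never from a script. Its argument "increments" is a list of rows, each an object with "slide": the shift along the tool's x, y, z in mm, a list of three; "dr": the turn, a rotation vector about the tool's x, y, z in rad, a list of three; "jaw": the closure, from 0 (fully open) to 1 (shut). In form: [{"slide": [x, y, z], "dr": [ax, ay, az], "jaw": jaw}, ...]. A call has 1 to 20 rows; each row is the pose to reach, as a shift and turn from the pose commanded when the call began, along the tool's axes at that moment; what a row does not reach only later rows make up. A row lasts 1/10 s, in which the tool goes at most 50 mm and 8.59 degrees, less where a joint would pass 70% of its speed; a pose out of reach is approached as far as the arm can. A call with a gripper value outside its range is refused whole. The fingers move at their own pace and stop on an object; "force" is the grip in N (left out, the last holds). Time passes only in rows, so rows that repeat a pose let the fingers close. It gives the time, the measured TCP pose, the force, the opening and the grip force at its end, in the units of the state.
- read_state(): the state, without advancing time (a new reading comes with each control period).
- read_camera(name): name is "scene" or "side" or "wrist"; returns (picture, depth): 480x640x3 uint8, red, green, blue; 480x640 float32, m along the optical axis (not along the pixel's ray), 0 where there is no reading.
- camera_params(name): a dict with "fx", "fy", "cx", "cy" (pixels), "rvec" (rotation vector, rad) and "tvec" (3), from world to camera coordinates, as OpenCV has them. Camera axes: x right, y down, z forward; pixel columns grow to the right and rows downward; lengths in m; the calibration is good to about 2 mm. A picture is of the moment at which its call begins: read the wrist's pose just before it. camera_params takes no time and is no camera call; for the wrist camera it gives the pose at the moment of the call.
- close_job(): hands the job in; it is judged then, once.
The state is a dict: "t": time; "q": joint angles; "dq": joint speeds; "joint_torque": joint torques, N m; "tool_pos": TCP position; "orientation": TCP orientation; "force": force on the tool from outside, world axes, zero at the start; "wrist_torque": the same for the moment, N m; "opening": finger opening in m; "gripper_force": force on a finger pad.
Only numpy, scipy, OpenCV 4.12 (cv2) and the standard library are available. Lean on these libraries where they do the work, as an engineer would, in place of code of your own. Each camera call takes 0.05 s, during which the arm holds its last target. There are 200 camera calls.

TASK

The three caps next to the flag that shows red have passed inspection: with a fingertip gently push that flag's hinged paddle up from under its free end, right over its pivot and down until it lies flat on the rests of the other side, showing green like its neighbour. Do not pick up, tip or shift either flag stand, keep the neighbour's paddle lying as it is, and leave the caps in their slots and the other things on the table where they are.

Things in the scene. Friction and masses are not known exactly. Their poses are not given: they have to be found in the camera images.
- flag_todo: Status flag to turn, loose, about 0.9 kg: dark steel base 100 (x) x 78 (y) x 14 mm with a two-colour paddle on a pivot pin along y at x = 0, z = 55 mm. Two cheeks hold the pin: 18 mm long in x, outer faces at y = +-36, tops at z = 63 mm. Origin: centre of the base's underside; z up; +x points from the red side to the green side, towards the beech stand (world -y, give or take 0.3 rad).
- paddle_todo (a joint): Hinge of the paddle to turn, rad: 0 = flat on the base's -x side, red up; 1.57 = upright; 3.14 = flat on the +x side, green up. Starts at 0 to 0.2, must end at 3.14. It is a friction hinge (0.04 N m; up to 0.07 N m to raise the paddle of about 50 g), so it stays wherever it is left and must be pushed all the way.
- paddle_todo_end (a point): Middle of the lip of the paddle's thumb tab. Paddle: 4 mm plate, flat and 56 mm wide (y) from 6 to 70 mm off the pivot axis, red with a white bar on one face, green with a white disc on the other; then a bare tab 40 mm wide bent 40 degrees to the red face, lip 85 mm out and 14 mm up. Lying red up, its flat underside is 53 mm above the table; all beyond 50 mm overhangs the base.
- rest_todo (a point): The rest on the +x (green) side of the flag to turn: midway between the tops of two thin posts, 10 mm across, 53 mm high, at x = +40, y = +-18 mm of the base. A like pair stands at x = -40 mm. The paddle lies flat on either pair.
- flag_done: The neighbour flag, loose, same make, frame and sizes as flag_todo, about 150 mm from it along its y, on one side or the other; its paddle lies on the +x side, green up. To be left alone.
- paddle_done (a joint): Hinge of the neighbour's paddle, rad, same meaning as paddle_todo. Starts at about 3.14 (flat, green up) and stays there.
- stand: Slotted beech stand, fixed, 70 (x) x 296 (y) x 46 mm, six slots in a row along y at 46 mm pitch, alongside the two flags, to the robot's right of them. Origin: centre of its underside, about 145 mm from the flags' pivots.
- cap1: Ribbed purple screw cap, loose, diameter 38 mm, 22 mm long, standing on edge in a slot of the stand, top 63 mm above the table. Origin: its middle.
- cap2: Ribbed purple screw cap, loose, diameter 38 mm, 22 mm long, standing on edge in a slot of the stand, top 63 mm above the table. Origin: its middle.
- cap3: Ribbed purple screw cap, loose, diameter 38 mm, 22 mm long, standing on edge in a slot of the stand, top 63 mm above the table. Origin: its middle.
- cap4: Ribbed purple screw cap, loose, diameter 38 mm, 22 mm long, standing on edge in a slot of the stand, top 63 mm above the table. Origin: its middle.
- cap5: Ribbed purple screw cap, loose, diameter 38 mm, 22 mm long, standing on edge in a slot of the stand, top 63 mm above the table. Origin: its middle.
- cap6: Ribbed purple screw cap, loose, diameter 38 mm, 22 mm long, standing on edge in a slot of the stand, top 63 mm above the table. Origin: its middle.
- preform: Frosted glass preform tube, loose, standing neck down, diameter 33 mm at the collar, 114 mm tall. Origin: centre of its foot.
- tamper_ring: Yellow nylon tamper ring, loose, outside 35 mm, 9 mm high, lying flat. Origin: centre of its underside.
- caliper: Digital caliper lying flat, loose, 230 mm long, 13 mm high. Origin: middle of its underside; x along its beam.
- plug_gauge: Plug gauge lying flat, loose, 124 mm long, 18 mm thick. Origin: middle of its underside; x along it.
Mind the look-alikes: they are no part of the job. Leave any orange or purple look-alike of the flag_todo alone.

How it is judged:
By the outcome, as a careful person would: the job done as asked, in the order asked, and still so for the second after the job is handed in, with the robot touching nothing.
It also fails if it takes over 37 s, if anything falls off the work surface, if the arm or the gripper's body presses on something with over 40 N, if the wrist force passes 120 N, or if a joint passes its speed limit or range.

## Working session

There is one attempt and no reset: what is moved stays moved. The work goes in short steps, Python scripts to look and compute and a tool call to move; the robot and the scene stay as the last step left them, time stands still between calls to the robot, and variables do not carry over. Pictures are saved under pics/ and viewed, at most 10 in all, crops included, and the job is handed in when it is done.

Besides the shell and the picture viewer there is one more tool, called after "Request:" by a JSON object that holds its "fn" and its "kwargs". servo_tool: Moves the arm, as the interface text tells. Its arguments: {"type":"object","properties":{"increments":{"type":"array"},"force":{"type":"number"}},"required":["increments"]}

```bash
mkdir -p pics
cat > h.py <<'E'
import numpy as np, cv2
from plant import *
def world(name,dep,us,vs,p=None):
    p=p or camera_params(name);R=cv2.Rodrigues(np.array(p['rvec'],float))[0];t=np.array(p['tvec'])
    us=np.asarray(us);vs=np.asarray(vs)
    d=dep[vs,us]; c=np.stack([(us-p['cx'])/p['fx']*d,(vs-p['cy'])/p['fy']*d,d],-1)
    return (c-t)@R
def ray(name,u,v,z):
    p=camera_params(name);R=cv2.Rodrigues(np.array(p['rvec'],float))[0];t=np.array(p['tvec'])
    o=-R.T@t; d=R.T@np.array([(u-p['cx'])/p['fx'],(v-p['cy'])/p['fy'],1]); return o+d*(z-o[2])/d[2]
E
python3 - <<'E'
from h import *
s=read_state();print(s['tool_pos'],s['orientation'],s['opening'])
for n in('scene','side'):
    im,d=read_camera(n);cv2.imwrite(f'pics/{n}0.png',im[:,:,::-1]);np.savez(f'{n}0.npz',im=im,d=d)
    p=camera_params(n);R=cv2.Rodrigues(np.array(p['rvec'],float))[0];print(n,-R.T@np.array(p['tvec']),p['fx'])
E
```

```text
[0.20720266 0.56283805 0.40369931] [-5.51212856e-01 -3.09238469e+00  2.81137487e-03] 0.09274574623837352
scene [0.86441451 0.48492294 0.73203999] 440.7479911221332
side [ 0.33276241 -0.52998964  0.76032537] 453.10334705833424
```

View pics/scene0.png

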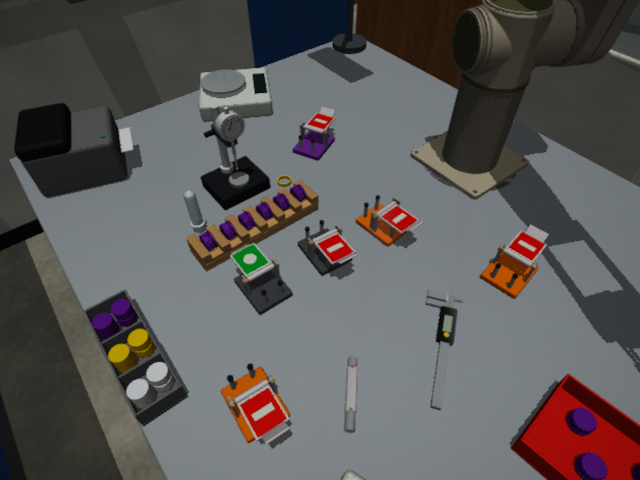

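View pics/side0.png

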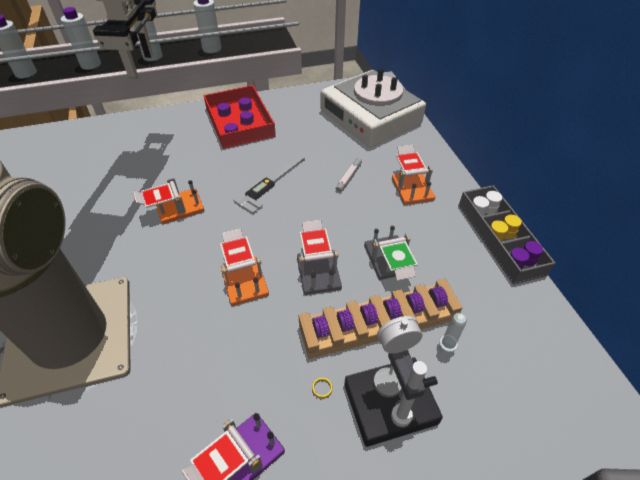

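Candidates with a red face up:
- Orange bases: scene (393,218), (518,255) and (260,405).
- Purple base: (318,130).
- Dark steel base: scene (333,246), side (317,245).

Only the dark steel one fits. It is next to the green flag at scene (252,262) and alongside the beech stand. I'll confirm it in a crop and measure it.

Run:
```python
from h import *
crops=[]
for n,b,g in(('scene',(285,205,370,285),(225,235,300,315)),('side',(285,210,355,300),(365,225,425,285))):
    z=np.load(f'{n}0.npz');im=z['im'];d=z['d'];hsv=cv2.cvtColor(im,cv2.COLOR_RGB2HSV)
    for nm,bx,(lo,hi) in(('red',b,(0,8)),('green',g,(50,80))):
        m=((hsv[...,0]<=hi)&(hsv[...,0]>=lo)&(hsv[...,1]>150)&(hsv[...,2]>90)).astype(np.uint8)
        k=np.zeros_like(m);k[bx[1]:bx[3],bx[0]:bx[2]]=1;m*=k
        nl,l,st,_=cv2.connectedComponentsWithStats(m);i=1+st[1:,4].argmax()
        c=max(cv2.findContours((l==i).astype(np.uint8),cv2.RETR_EXTERNAL,cv2.CHAIN_APPROX_NONE)[0],key=cv2.contourArea)
        f=np.zeros_like(m);cv2.drawContours(f,[c],-1,1,-1)
        vs,us=np.nonzero(cv2.erode(f,np.ones((3,3))));P=world(n,d,us,vs);P=P[np.abs(P[:,2]-np.median(P[:,2]))<.02]
        C=P.mean(0);U,S,V=np.linalg.svd(P-C,full_matrices=False)
        nn=V[2]*np.sign(V[2][2]);r=cv2.minAreaRect((P[:,:2]*1000).astype(np.float32))
        print(n,nm,len(us),C.round(4),'n',nn.round(3),'rect',np.round(r[0],1),np.round(r[1],1),round(r[2],1), 'corners',cv2.boxPoints(r).round(0).tolist())
    # low dark base points
    if 1:
        for nm,bx in(('todo',b),('done',g)):
            vs,us=np.mgrid[bx[1]:bx[3],bx[0]:bx[2]];vs=vs.ravel();us=us.ravel();P=world(n,d,us,vs)
            k=(P[:,2]>.008)&(P[:,2]<.02);Q=(P[k,:2]*1000).astype(np.float32)
            r=cv2.minAreaRect(Q);print('   base',nm,k.sum(),np.round(r[0],1),np.round(r[1],1),round(r[2],1),'z',np.median(P[k,2]).round(4))
    x0,y0,x1,y1=b; crops.append(cv2.resize(im[y0-10:y0+90,x0-30:x0+90],(400,333),interpolation=cv2.INTER_CUBIC))
cv2.imwrite('pics/crop.png',np.hstack(crops)[:,:,::-1])
```

```text
scene red 406 [0.4938 0.0552 0.0581] n [-0.007 -0.02   1.   ] rect [493.8  55.1] [51.5 43.9] 83.9 corners [[469.0, 32.0], [513.0, 27.0], [518.0, 78.0], [475.0, 83.0]]
scene green 437 [ 0.6434 -0.0249  0.0576] n [0.001 0.008 1.   ] rect [643.2 -24.9] [51.4 43.4] 88.8 corners [[621.0, -50.0], [664.0, -51.0], [665.0, 0.0], [622.0, 1.0]]
   base todo 833 [465.   4.] [218.8 193.3] 55.2 z 0.0137
   base done 1260 [600.8 -17.9] [164.1 165.3] 88.8 z 0.0136
side red 387 [0.4935 0.0547 0.0586] n [ 0.002 -0.013  1.   ] rect [493.5  54.7] [51.7 43.1] 84.4 corners [[470.0, 31.0], [512.0, 27.0], [517.0, 78.0], [475.0, 83.0]]
side green 367 [ 0.6429 -0.0258  0.0585] n [0.003 0.017 1.   ] rect [642.8 -25.4] [49.  40.6] 89.4 corners [[622.0, -50.0], [663.0, -50.0], [663.0, -1.0], [623.0, -1.0]]
   base todo 1048 [490.1  15.2] [100.9  78.5] 84.2 z 0.0143
   base done 483 [643.5  13.3] [101.2  78.2] 89.0 z 0.0144
```

View pics/crop.png

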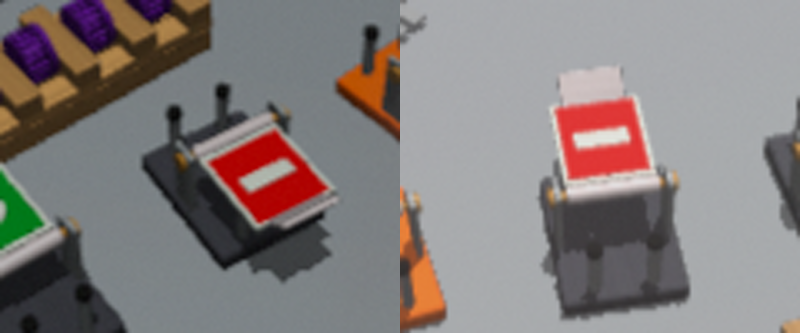

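The crop confirms it: dark steel base, paddle lying flat with the red face and white bar up, thumb tab towards world +y, green side towards the beech stand. Both views put the base at (0.490, 0.015), with +x at about −95.8°. Next I check the wrist branch and nearby obstacles.

```bash
cat >> h.py <<'E'
from scipy.spatial.transform import Rotation as Ro
FO=np.array([.490,.0152,0]);th=np.radians(84.4);FX=np.array([-np.cos(th),-np.sin(th),0]);FY=np.array([np.sin(th),-np.cos(th),0]);Z=np.array([0,0,1.])
def Rt(al,s):  # tool z=(sin a)FX - cos a Z ; tool y = s*FY
    a=np.sin(al)*FX-np.cos(al)*Z;y=s*FY;return np.stack([np.cross(y,a),y,a],1)
def tip(st=None):
    st=st or read_state();R=Ro.from_rotvec(st['orientation']).as_matrix();p=np.array(st['tool_pos'])+.186*R[:,2]-FO
    return np.array([p@FX,p@FY,p[2]])*1000,R
def move(fx,fy,z,al,s,st=None):
    st=st or read_state();R0=Ro.from_rotvec(st['orientation']).as_matrix();R1=Rt(np.radians(al),s)
    p=FO+(fx*FX+fy*FY+z*Z)/1000-.186*R1[:,2]
    return (R0.T@(p-st['tool_pos'])*1000).round(1),Ro.from_matrix(R0.T@R1).as_rotvec().round(3)
E
python3 - <<'E'
from h import *
z=np.load('scene0.npz')
for u,v in((397,217),(525,243),(262,412),(350,392),(440,320)):print((u,v),world('scene',z['d'],[u],[v])[0].round(3))
# 3D points above 4cm around approach corridor, in flag frame
vs,us=np.mgrid[150:480,200:640];P=world('scene',z['d'],us.ravel(),vs.ravel());Q=P-FO
k=(Q[:,2]>.02)&(Q[:,2]<.3)&(Q@FX<-.05)&(Q@FX>-.4)&(abs(Q@FY)<.2)
Q=Q[k];f=np.stack([Q@FX,Q@FY,Q[:,2]],1)
for y0 in np.arange(-.2,.2,.05):
    g=f[(f[:,1]>=y0)&(f[:,1]<y0+.05)]
    if len(g):print(y0.round(2),len(g),g.min(0).round(3),g.max(0).round(3))
for s in(1,-1):
  for al in(60,45):
   for q1 in(.2,.5):
    for q23 in(1.6,2.1):
     A=Ro.from_euler('ZY',[q1,q23]);e=(A.inv()*Ro.from_matrix(Rt(np.radians(al),s))).as_euler('ZYZ')
     print(s,al,q1,q23,e[0].round(2),e[1].round(2),(e[2]-np.pi/2).round(2))
for s in(1,-1):print(move(-150,0,120,60,s), tip()[0])
E
```

```text
(397, 217) [0.337 0.071 0.059]
(525, 243) [0.186 0.281 0.059]
(262, 412) [0.786 0.239 0.055]
(350, 392) [0.649 0.287 0.019]
(440, 320) [0.426 0.284 0.013]
-0.2 220 [-0.092 -0.193  0.055] [-0.05  -0.15   0.072]
-0.15 109 [-0.093 -0.15   0.023] [-0.05  -0.133  0.072]
-0.05 143 [-0.087 -0.028  0.055] [-0.05  -0.     0.074]
-0.0 162 [-0.085  0.     0.054] [-0.05   0.028  0.073]
0.1 53 [-0.299  0.102  0.02 ] [-0.051  0.143  0.054]
0.15 57 [-0.059  0.164  0.021] [-0.051  0.174  0.054]
1 60 0.2 1.6 -1.02 1.81 0.18
1 60 0.2 2.1 -0.98 1.54 0.6
1 60 0.5 1.6 -0.95 2.06 0.36
1 60 0.5 2.1 -0.81 1.74 0.76
1 45 0.2 1.6 -0.76 1.76 0.23
1 45 0.2 2.1 -0.76 1.39 0.58
1 45 0.5 1.6 -0.68 1.96 0.47
1 45 0.5 2.1 -0.62 1.56 0.78
-1 60 0.2 1.6 -1.02 1.81 -2.96
-1 60 0.2 2.1 -0.98 1.54 -2.54
-1 60 0.5 1.6 -0.95 2.06 -2.79
-1 60 0.5 2.1 -0.81 1.74 -2.38
-1 45 0.2 1.6 -0.76 1.76 -2.91
-1 45 0.2 2.1 -0.76 1.39 -2.57
-1 45 0.5 1.6 -0.68 1.96 -2.67
-1 45 0.5 2.1 -0.62 1.56 -2.37
(array([-376.2, -114.9,  190.9]), array([ 0.683, -0.885,  1.187])) [-517.14492981 -335.00407834  217.77555108]
(array([-376.2, -114.9,  190.9]), array([ 0.944,  0.728, -1.637])) [-517.14492981 -335.00407834  217.77555108]
```

Request:
{"fn": "servo_tool", "kwargs": {"increments": [{"slide": [-60, -20, 20], "dr": [0.09, -0.11, 0.15], "jaw": 1}, {"slide": [-120, -40, 50], "dr": [0.17, -0.22, 0.3], "jaw": 1}, {"slide": [-160, -50, 70], "dr": [0.26, -0.33, 0.45], "jaw": 1}, {"slide": [-200, -60, 90], "dr": [0.34, -0.44, 0.59], "jaw": 1}, {"slide": [-240, -75, 110], "dr": [0.43, -0.55, 0.74], "jaw": 1}, {"slide": [-280, -85, 130], "dr": [0.51, -0.66, 0.89], "jaw": 1}, {"slide": [-320, -100, 155], "dr": [0.6, -0.77, 1.04], "jaw": 1}, {"slide": [-376, -115, 191], "dr": [0.683, -0.885, 1.187], "jaw": 1}, {"slide": [-376, -115, 191], "dr": [0.683, -0.885, 1.187], "jaw": 1}, {"slide": [-376, -115, 191], "dr": [0.683, -0.885, 1.187], "jaw": 1}, {"slide": [-376, -115, 191], "dr": [0.683, -0.885, 1.187], "jaw": 1}, {"slide": [-376, -115, 191], "dr": [0.683, -0.885, 1.187], "jaw": 1}, {"slide": [-376, -115, 191], "dr": [0.683, -0.885, 1.187], "jaw": 1}, {"slide": [-376, -115, 191], "dr": [0.683, -0.885, 1.187], "jaw": 1}, {"slide": [-376, -115, 191], "dr": [0.683, -0.885, 1.187], "jaw": 1}], "force": 10}}

```text
t: 1.6
tool_pos: [0.5203, 0.3255, 0.2145]
orientation: [1.675, 1.521, -0.961]
force: [0.1, -0.6, 0.0]
opening: 0.0003
gripper_force: 0.0
```

Run:
```python
from h import *
s=read_state();print(tip(s)[0].round(1),np.round(s['q'],2))
for a in((-115,0,36,60),(-72,0,36,60)):print(a,move(*a,1))
im,d=read_camera('side');x=im[120:330,180:430];cv2.imwrite('pics/a.png',cv2.resize(x,(750,630))[:600,:,::-1])
```

```text
[-151.1    0.2  120.9] [ 0.67  0.73  1.27 -0.72  1.92  0.8 ]
(-115, 0, 36, 60) (array([55.9,  0. , 73.9]), array([ 0.002, -0.004,  0.   ]))
(-72, 0, 36, 60) (array([ 3.420e+01, -1.000e-01,  1.111e+02]), array([ 0.002, -0.004,  0.   ]))
```

View pics/a.png

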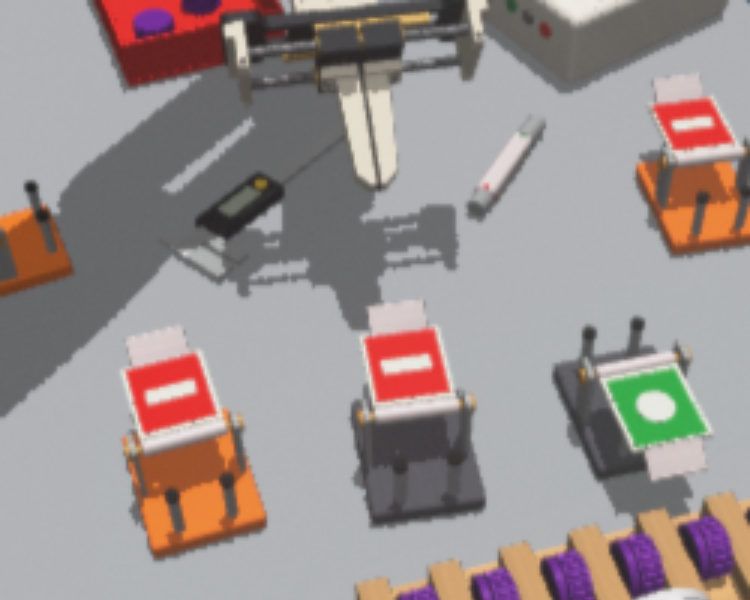

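The closed fingers (tip at pixel (377,185)) line up with the red flag's tab (397,315), and nothing stands in the corridor between them. Now under the tab.

Request:
{"fn": "servo_tool", "kwargs": {"increments": [{"slide": [25, 0, 32], "dr": [0, 0, 0], "jaw": 1}, {"slide": [50, 0, 65], "dr": [0, 0, 0], "jaw": 1}, {"slide": [56, 0, 74], "dr": [0, 0, 0], "jaw": 1}, {"slide": [50, 0, 84], "dr": [0, 0, 0], "jaw": 1}, {"slide": [44, 0, 94], "dr": [0, 0, 0], "jaw": 1}, {"slide": [39, 0, 103], "dr": [0, 0, 0], "jaw": 1}, {"slide": [34, 0, 111], "dr": [0, 0, 0], "jaw": 1}, {"slide": [34, 0, 111], "dr": [0, 0, 0], "jaw": 1}, {"slide": [34, 0, 111], "dr": [0, 0, 0], "jaw": 1}]}}

```text
t: 2.55
tool_pos: [0.513, 0.2466, 0.1294]
orientation: [1.676, 1.518, -0.963]
force: [-0.5, -0.2, -1.2]
opening: 0.0006
gripper_force: 0.0
```

Run:
```python
from h import *
s=read_state();print(tip(s)[0].round(1),np.round(s['force'],2))
# arc: contact at radius r along paddle underside, tip point = finger tip centre kept ~behind
def plan(pts):
    for a in pts:
        m,r=move(*a,1,s);print(a,m.tolist(),r.tolist())
pts=[]
for t,al,rr in((0,60,72),(15,60,72),(30,60,70),(45,60,68),(60,60,66),(75,60,64),(90,58,62),(105,55,60),(120,52,58),(135,48,56)):
    T=np.radians(t);e=np.array([-np.cos(T),np.sin(T)]);m=np.array([np.sin(T),np.cos(T)])
    c=np.array([0,55])+rr*e-8.5*m
    pts.append((c[0].round(1),0,c[1].round(1),al))
plan(pts)
```

```text
[-71.8   0.4  35.9] [-0.48 -0.18 -1.15]
(np.float64(-72.0), 0, np.float64(46.5), 60) [-8.5, -0.3, -5.5] [0.0, -0.003, -0.001]
(np.float64(-71.7), 0, np.float64(65.4), 60) [-25.0, -0.3, -14.8] [0.0, -0.003, -0.001]
(np.float64(-64.9), 0, np.float64(82.6), 60) [-43.3, -0.2, -17.5] [0.0, -0.003, -0.001]
(np.float64(-54.1), 0, np.float64(97.1), 60) [-61.2, -0.2, -15.5] [0.0, -0.003, -0.001]
(np.float64(-40.4), 0, np.float64(107.9), 60) [-77.5, -0.2, -9.1] [0.0, -0.003, -0.001]
(np.float64(-24.8), 0, np.float64(114.6), 60) [-91.1, -0.2, 1.1] [0.0, -0.003, -0.001]
(np.float64(-8.5), 0, np.float64(117.0), 58) [-107.8, -0.2, 14.0] [0.001, 0.032, -0.001]
(np.float64(7.3), 0, np.float64(115.2), 55) [-124.0, -0.2, 29.2] [0.001, 0.084, -0.001]
(np.float64(21.6), 0, np.float64(109.5), 52) [-135.9, -0.2, 45.5] [0.001, 0.137, -0.001]
(np.float64(33.6), 0, np.float64(100.6), 48) [-147.0, -0.1, 62.5] [0.001, 0.207, -0.001]
```

Request:
{"fn": "servo_tool", "kwargs": {"increments": [{"slide": [-4, 0, -3], "dr": [0, 0, 0], "jaw": 1}, {"slide": [-8.5, 0, -5.5], "dr": [0, 0, 0], "jaw": 1}, {"slide": [-14, 0, -8.5], "dr": [0, 0, 0], "jaw": 1}, {"slide": [-19.5, 0, -12], "dr": [0, 0, 0], "jaw": 1}, {"slide": [-25, 0, -15], "dr": [0, 0, 0], "jaw": 1}, {"slide": [-31, 0, -16], "dr": [0, 0, 0], "jaw": 1}, {"slide": [-37, 0, -17], "dr": [0, 0, 0], "jaw": 1}, {"slide": [-43, 0, -17.5], "dr": [0, 0, 0], "jaw": 1}, {"slide": [-49, 0, -17], "dr": [0, 0, 0], "jaw": 1}, {"slide": [-55, 0, -16.5], "dr": [0, 0, 0], "jaw": 1}, {"slide": [-61, 0, -15.5], "dr": [0, 0, 0], "jaw": 1}, {"slide": [-66.5, 0, -13.5], "dr": [0, 0, 0], "jaw": 1}, {"slide": [-72, 0, -11.5], "dr": [0, 0, 0], "jaw": 1}, {"slide": [-77.5, 0, -9], "dr": [0, 0, 0], "jaw": 1}, {"slide": [-77.5, 0, -9], "dr": [0, 0, 0], "jaw": 1}]}}

```text
t: 4.05
tool_pos: [0.5097, 0.2151, 0.2007]
orientation: [1.675, 1.518, -0.964]
force: [-0.1, 0.3, 0.7]
opening: 0.0009
gripper_force: 0.0
```

Run:
```python
from h import *
s=read_state();print(tip(s)[0].round(1),np.round(s['force'],2))
im,d=read_camera('side');x=im[120:330,180:430];cv2.imwrite('pics/b.png',cv2.resize(x,(714,600))[:,:,::-1])
pts=[]
for t,al,rr in((60,60,66),(75,58,64),(90,55,62),(105,52,60),(120,49,58),(135,46,56),(150,44,54),(160,43,52)):
    T=np.radians(t);e=np.array([-np.cos(T),np.sin(T)]);m=np.array([np.sin(T),np.cos(T)])
    c=np.array([0,55])+rr*e-8.5*m
    a=(c[0].round(1),0,c[1].round(1),al);m,r=move(*a,1,s);print(t,a,m.tolist(),r.tolist())
```

```text
[-39.9   0.2 107.3] [-0.08  0.26  0.69]
60 (np.float64(-40.4), 0, np.float64(107.9), 60) [0.1, -0.1, -0.7] [0.0, -0.002, -0.001]
75 (np.float64(-24.8), 0, np.float64(114.6), 58) [-20.0, -0.1, 9.5] [0.0, 0.033, -0.001]
90 (np.float64(-8.5), 0, np.float64(117.0), 55) [-40.0, -0.1, 23.0] [0.0, 0.085, -0.001]
105 (np.float64(7.3), 0, np.float64(115.2), 52) [-56.0, -0.1, 38.7] [0.0, 0.138, -0.001]
120 (np.float64(21.6), 0, np.float64(109.5), 49) [-67.9, -0.1, 55.5] [0.0, 0.19, -0.001]
135 (np.float64(33.6), 0, np.float64(100.6), 46) [-75.7, -0.1, 72.4] [0.0, 0.242, -0.001]
150 (np.float64(42.5), 0, np.float64(89.4), 44) [-76.8, -0.1, 87.4] [0.0, 0.277, -0.001]
160 (np.float64(46.0), 0, np.float64(80.8), 43) [-74.2, -0.1, 95.7] [0.0, 0.295, -0.001]
```

View pics/b.png

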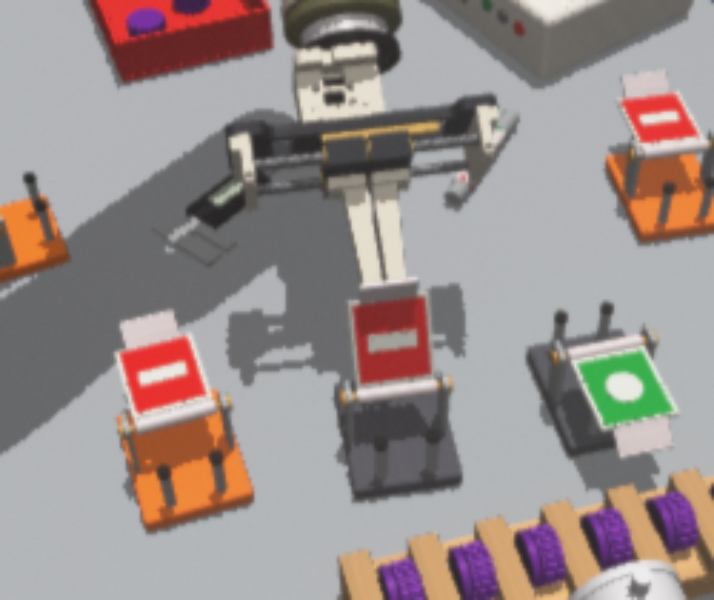

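The paddle at (392,340) is raised to about 60°, with the finger behind it and the stand unmoved. Continuing over the top.

Request:
{"fn": "servo_tool", "kwargs": {"increments": [{"slide": [-6.5, 0, 3], "dr": [0, 0.01, 0], "jaw": 1}, {"slide": [-13, 0, 6], "dr": [0, 0.02, 0], "jaw": 1}, {"slide": [-20, 0, 9.5], "dr": [0, 0.033, 0], "jaw": 1}, {"slide": [-27, 0, 14], "dr": [0, 0.05, 0], "jaw": 1}, {"slide": [-33.5, 0, 18.5], "dr": [0, 0.068, 0], "jaw": 1}, {"slide": [-40, 0, 23], "dr": [0, 0.085, 0], "jaw": 1}, {"slide": [-45.5, 0, 28], "dr": [0, 0.1, 0], "jaw": 1}, {"slide": [-51, 0, 33.5], "dr": [0, 0.12, 0], "jaw": 1}, {"slide": [-56, 0, 38.5], "dr": [0, 0.138, 0], "jaw": 1}, {"slide": [-60, 0, 44], "dr": [0, 0.155, 0], "jaw": 1}, {"slide": [-64, 0, 50], "dr": [0, 0.172, 0], "jaw": 1}, {"slide": [-68, 0, 55.5], "dr": [0, 0.19, 0], "jaw": 1}, {"slide": [-71, 0, 61], "dr": [0, 0.207, 0], "jaw": 1}, {"slide": [-73.5, 0, 67], "dr": [0, 0.225, 0], "jaw": 1}, {"slide": [-75.7, 0, 72.5], "dr": [0, 0.242, 0], "jaw": 1}, {"slide": [-76.5, 0, 80], "dr": [0, 0.26, 0], "jaw": 1}, {"slide": [-76.8, 0, 87.5], "dr": [0, 0.277, 0], "jaw": 1}, {"slide": [-76.8, 0, 87.5], "dr": [0, 0.277, 0], "jaw": 1}]}}

```text
t: 5.9
tool_pos: [0.4982, 0.1011, 0.222]
orientation: [1.87, 1.694, -0.755]
force: [-0.3, -0.0, 0.1]
opening: 0.0005
gripper_force: 0.0
```

Run:
```python
from h import *
s=read_state();print(tip(s)[0].round(1),np.round(s['force'],2))
im,d=read_camera('side');x=im[180:330,230:430];cv2.imwrite('pics/c.png',cv2.resize(x,(800,600))[:,:,::-1])
for a in((48,0,75,43),(49,0,70,43),(49,0,66,43),(49,0,64,43),(49,0,62,43),(49,0,60,43)):
    m,r=move(*a,1,s);print(a,m.tolist(),r.tolist())
```

```text
[42.9 -0.4 88.2] [-0.33 -0.04  0.07]
(48, 0, 75, 43) [2.3, 0.3, 13.1] [-0.001, 0.017, -0.0]
(49, 0, 70, 43) [5.1, 0.3, 17.3] [-0.001, 0.017, -0.0]
(49, 0, 66, 43) [7.9, 0.3, 20.2] [-0.001, 0.017, -0.0]
(49, 0, 64, 43) [9.2, 0.3, 21.7] [-0.001, 0.017, -0.0]
(49, 0, 62, 43) [10.6, 0.3, 23.1] [-0.001, 0.017, -0.0]
(49, 0, 60, 43) [12.0, 0.3, 24.5] [-0.001, 0.017, -0.0]
```

View pics/c.png

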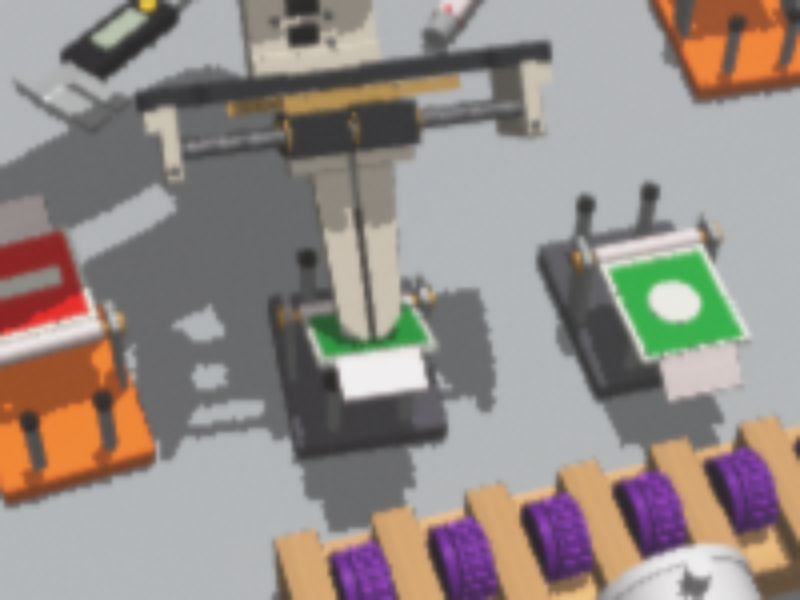

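The paddle is over the top, green face visible at (365,330), about 30° short of flat. Pressing down in small steps while watching the force.

Request:
{"fn": "servo_tool", "kwargs": {"increments": [{"slide": [1, 0, 6.5], "dr": [0, 0.01, 0], "jaw": 1}, {"slide": [2.3, 0, 13], "dr": [0, 0.017, 0], "jaw": 1}, {"slide": [5, 0, 17.5], "dr": [0, 0.017, 0], "jaw": 1}, {"slide": [6.5, 0, 19], "dr": [0, 0.017, 0], "jaw": 1}, {"slide": [8, 0, 20.2], "dr": [0, 0.017, 0], "jaw": 1}, {"slide": [9.2, 0, 21.7], "dr": [0, 0.017, 0], "jaw": 1}, {"slide": [9.2, 0, 21.7], "dr": [0, 0.017, 0], "jaw": 1}]}}

```text
t: 6.65
tool_pos: [0.4977, 0.0937, 0.2004]
orientation: [1.88, 1.705, -0.741]
force: [-0.4, -0.2, -0.5]
opening: 0.0003
gripper_force: 0.0
```

Request:
{"fn": "servo_tool", "kwargs": {"increments": [{"slide": [0.7, 0, 0.7], "dr": [0, 0, 0], "jaw": 1}, {"slide": [1.4, 0, 1.4], "dr": [0, 0, 0], "jaw": 1}, {"slide": [1.4, 0, 1.4], "dr": [0, 0, 0], "jaw": 1}]}}

```text
t: 6.95
tool_pos: [0.4979, 0.0937, 0.199]
orientation: [1.88, 1.704, -0.74]
force: [-0.2, 0.5, 3.5]
opening: 0.0005
gripper_force: 1.3
```

Request:
{"fn": "servo_tool", "kwargs": {"increments": [{"slide": [0.4, 0, 0.4], "dr": [0, 0, 0], "jaw": 1}, {"slide": [0.7, 0, 0.7], "dr": [0, 0, 0], "jaw": 1}, {"slide": [0.7, 0, 0.7], "dr": [0, 0, 0], "jaw": 1}]}}

```text
t: 7.25
tool_pos: [0.498, 0.0937, 0.1985]
orientation: [1.88, 1.703, -0.741]
force: [-3.0, 0.7, 8.5]
opening: 0.0005
gripper_force: 3.8
```

Run:
```python
from h import *
s=read_state();f=tip(s)[0];print(f.round(1),np.round(s['force'],2))
print(move(f[0],f[1],f[2]+60,43,1,s),move(-120,0,150,43,1,s))
```

```text
[48.1  0.4 62.7] [-2.95  0.68  8.51]
(array([-41.2,   0.2, -43.8]), array([ 0.001,  0.001, -0.001])) (array([  62.9,   -0.2, -178.6]), array([ 0.001,  0.001, -0.001]))
```

Force is rising steeply (8.5 N), so the paddle is on its rests. I lift straight up, back off, and look.

Request:
{"fn": "servo_tool", "kwargs": {"increments": [{"slide": [-3, 0, -3], "dr": [0, 0, 0], "jaw": 1}, {"slide": [-10, 0, -11], "dr": [0, 0, 0], "jaw": 1}, {"slide": [-25, 0, -27], "dr": [0, 0, 0], "jaw": 1}, {"slide": [-41, 0, -44], "dr": [0, 0, 0], "jaw": 1}, {"slide": [-41, 0, -80], "dr": [0, 0, 0], "jaw": 1}, {"slide": [-20, 0, -120], "dr": [0, 0, 0], "jaw": 1}, {"slide": [0, 0, -150], "dr": [0, 0, 0], "jaw": 1}, {"slide": [10, 0, -180], "dr": [0, 0, 0], "jaw": 1}, {"slide": [10, 0, -180], "dr": [0, 0, 0], "jaw": 1}, {"slide": [10, 0, -180], "dr": [0, 0, 0], "jaw": 1}]}}

```text
t: 8.25
tool_pos: [0.5104, 0.2235, 0.3229]
orientation: [1.879, 1.705, -0.739]
force: [0.3, 0.6, -0.2]
opening: 0.0004
gripper_force: 0.0
```

Run:
```python
from h import *
im,d=read_camera('side');z0=np.load('side0.npz')
cv2.imwrite('pics/d.png',cv2.resize(im[180:360,230:470],(800,600))[:,:,::-1])
hsv=cv2.cvtColor(im,cv2.COLOR_RGB2HSV)
m=((hsv[...,0]>=50)&(hsv[...,0]<=80)&(hsv[...,1]>150)&(hsv[...,2]>60)).astype(np.uint8)
for c in cv2.findContours(m,cv2.RETR_EXTERNAL,cv2.CHAIN_APPROX_NONE)[0]:
    if cv2.contourArea(c)<150:continue
    f=np.zeros_like(m);cv2.drawContours(f,[c],-1,1,-1);vs,us=np.nonzero(cv2.erode(f,np.ones((3,3))))
    P=world('side',d,us,vs);C=P.mean(0);V=np.linalg.svd(P-C,full_matrices=False)[2][2];V*=np.sign(V[2])
    print(len(us),us.mean().round(),vs.mean().round(),C.round(4),'n',V.round(3), 'tilt along FX',np.degrees(V@FX).round(2))
vs,us=np.mgrid[210:300,285:355];P=world('side',d,us.ravel(),vs.ravel());k=(P[:,2]>.008)&(P[:,2]<.02)
r=cv2.minAreaRect((P[k,:2]*1000).astype(np.float32));print('base',np.round(r[0],1),np.round(r[1],1),round(r[2],1))
print(np.round(read_state()['force'],2))
```

```text
422 322.0 272.0 [ 0.4851 -0.0251  0.0611] n [0.405 0.681 0.61 ] tilt along FX -41.09
368 398.0 255.0 [ 0.6411 -0.0284  0.0623] n [0.622 0.464 0.631] tilt along FX -29.95
base [489.9  16.5] [100.5  78.2] 84.8
[-0.31 -0.28 -0.14]
```

View pics/d.png

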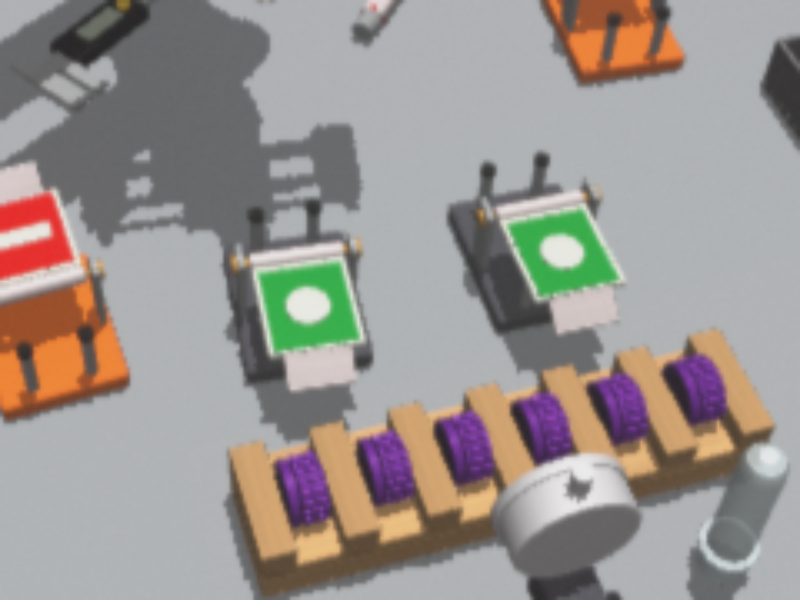

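Both flags show green, the turned one at (308,305), and nothing else has moved. The tilt fit was spoiled by depth dropouts, so I repeat it with those filtered out.

Run:
```python
from h import *
for n,B in(('side',((295,250,350,295),(375,235,420,275))),('scene',((270,200,350,270),(225,235,300,285)))):
    im,d=read_camera(n);hsv=cv2.cvtColor(im,cv2.COLOR_RGB2HSV)
    for b in B:
        m=((hsv[...,0]>=50)&(hsv[...,0]<=80)&(hsv[...,1]>150)&(hsv[...,2]>50)).astype(np.uint8)
        k=np.zeros_like(m);k[b[1]:b[3],b[0]:b[2]]=1;vs,us=np.nonzero(cv2.erode(m*k,np.ones((3,3))))
        P=world(n,d,us,vs);Q=P[(P[:,2]>.03)&(P[:,2]<.09)]
        if len(Q)<50:print(n,b,'few',len(Q));continue
        for _ in range(3):
            A=np.c_[Q@FX,Q@FY,np.ones(len(Q))];c=np.linalg.lstsq(A,Q[:,2],rcond=None)[0];e=abs(A@c-Q[:,2]);Q=Q[e<max(.002,2.5*np.median(e))]
        print(n,len(P),len(Q),Q.mean(0).round(4),'slope deg FX,FY',np.degrees(c[:2]).round(2))
```

```text
side 209 190 [ 0.4855 -0.0235  0.0577] slope deg FX,FY [0.17 0.29]
side 163 140 [ 0.6422 -0.0272  0.0585] slope deg FX,FY [0.53 0.26]
scene 142 127 [ 0.491  -0.0239  0.0574] slope deg FX,FY [0.08 0.89]
scene 252 232 [ 0.6433 -0.0245  0.0574] slope deg FX,FY [0.67 0.33]
```

The turned paddle is flat to within 0.2° and at the same height as its neighbour, so I hand in.

```bash
python3 -c "from plant import *;print(close_job())"
```

```text
the job is handed in; nothing more can be done
None
```

The red flag's paddle now lies flat on its green-side rests, level with its neighbour's; the last pictures showed nothing else shifted, and the job was handed in after about 8.5 s of the 37 s allowed.

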